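# Check a spindle thread with a ring gauge

### The job

Check the thread of the spindle on the round foot with the plain metal thread ring gauge that lies on the bench: set the gauge squarely over the spindle and screw it on clockwise, counting the turns. It should run easily for something under a full turn; stop when it has come down on the sprung rubber-faced washer and the resistance rises, so that it sits snug but is not wrung tight, then let go and leave it there. Do not force the gauge, and leave everything else on the bench where it is.

Things in the scene. Friction and masses are not known exactly. Their poses are not given: they have to be found in the camera images.
- ring_center (a point): Centre (half-way up) of the thread ring gauge: a loose light-alloy ring with a knurled outside, 64 mm outside diameter, 26 mm high, 34 mm bore, about 0.2 kg, lying flat on the bench, axis upright. Inside, thread teeth reach in to 14.0 mm from the axis; the lowest are 5 mm above the underside.
- ring: The same ring gauge; origin at the centre of its underside, z along its axis. The yaw at which it is set on the spindle does not matter: being three-start, the thread takes it at any yaw. (On the bench left of the work, beyond y = 0.25, stands a water bath 0.29 m high: go round it.)
- spindle: Fixed upright spindle on a round steel foot (110 mm diameter, 14 mm high); origin at the centre of the foot's underside, on the bench, z up along the spindle. A round-nosed plain pilot 25.6 mm in diameter stands from 64 to 77 mm height; below it a coarse thread, 33 mm over the ridges, whose ridges end at 63 mm. A ring lowered over the pilot comes to rest with its underside 54 to 61 mm high, depending on yaw.
- spindle_top (a point): Centre of the top of the spindle's pilot, 77 mm above the bench. The thread below it is right-handed with three starts, lead 21 mm per turn (3.3 mm down per radian turned clockwise seen from above), play along the axis about 0.5 mm; it does not unwind by itself.
- seat_face (a point): Centre of the upper face of the sprung rubber-faced washer as it stands unloaded (54 mm outside diameter, round the spindle, on a dark sleeve). Its height above the bench differs from one setting to the next, 43 to 49 mm.
- seat: The sprung washer itself, 6 mm thick; origin at the centre of its underside. 2 N start it down, then 12 N per mm. Pressed by the ring with 5 to 22 N the gauge is snug; over 30 N over-tight. It first lifts the ring through the thread's play with 2 to 3 N; then the thread takes the load and 0.1 rad adds about 3.5 N and 0.1 N m of resistance while turning (less is left with the hand held still).
- tweezers: Bystander, to be left alone: steel tweezers, 128 mm, flat near the front edge; origin at the centre of its underside.
- hex_key: Bystander, to be left alone: black hex key, 78 mm, flat near the front edge; origin at the centre of its underside.
- marker_black: Bystander, to be left alone: black-capped marker pen, 138 mm, lying near the front edge; origin at the centre of its underside.
- timer: Bystander, to be left alone: white laboratory timer, 62x62x16 mm, behind the work; origin at the centre of its underside.
- objective_pot: Bystander, to be left alone: white screw pot with black lid, 42 mm wide, 50 mm high, behind the work; origin at the centre of its underside.
- tally_counter: Bystander, to be left alone: hand tally counter, 54x76x26 mm, behind the work; origin at the centre of its underside.
- slip_box: Bystander, to be left alone: small white lidded box, 33x55x26 mm, behind the work; origin at the centre of its underside.
Mind the look-alikes: they are no part of the job. Leave any pink or red look-alike of the ring alone.

How it is judged (in metres and radians):
On the way, in this order (a step that is already met when the one before it is completed fails the run):
1. the ring gauge is lifted off the bench (height (world z) of ring_center above 0.05 m), for 0.1 s.
2. the gauge is set level over the spindle, on the thread (horizontal distance between ring_center and spindle below 0.003 m and angle between ring_center's own z axis and vertical below 0.06 rad and z of ring_center in the frame of spindle below 0.0755 m), for 0.1 s.
3. the gauge is screwed well on to the thread (underside below 51.5 mm) (horizontal distance between ring_center and spindle below 0.003 m and angle between ring_center's own z axis and vertical below 0.06 rad and z of ring_center in the frame of spindle below 0.0645 m), for 0.1 s.
4. the gauge is seated on the sprung washer, pressing it with at least 5 N (horizontal distance between ring_center and spindle below 0.003 m and angle between ring_center's own z axis and vertical below 0.06 rad and contact force between ring and seat above 5 N), for 0.3 s.
At the end, for the whole second after the job is handed in: The ring gauge sits on the spindle's thread, level (within 0.06 rad) and centred (within 3 mm), at rest, pressing the sprung washer with 5 to 22 N (all of step 4 and contact force between ring and seat below 22 N and linear speed of ring below 0.01 m/s and angular speed of ring below 0.1 rad/s); the robot touches nothing.
It fails at once if the gauge is over-tightened: it presses the washer with more than 30 N (contact force between ring and seat above 30 N).
It fails at once if the gauge is forced against the spindle or its thread with more than 60 N (contact force between ring and spindle above 60 N).
It fails at once if the fingers press on the spindle or its foot with more than 20 N (contact force between the fingers and spindle above 20 N).
It fails at once if a bystander on the bench is moved by more than 30 mm (distance of any of tweezers, hex_key, marker_black, timer, objective_pot, tally_counter, slip_box from where it was at the start of the episode above 0.03 m).
It also fails if it takes over 72 s, if anything falls off the work surface, if the arm or the gripper's body presses on something with over 40 N, if the wrist force passes 120 N, or if a joint passes its speed limit or range.

### The arm

A 6-joint arm with a two-finger parallel gripper is mounted at the origin on a cart in front of the work surface, level with it; the furniture and walls round the work are solid. World frame = base frame: x ahead of the robot, y to its left, z up, the work surface at z = 0. Lengths are in m, angles in degrees, forces in N, time in s.
With the tool pointing down it reaches from about 0.4 to 0.825 m from the base axis. Payload 7 kg.
Tool frame: the origin (TCP) lies at the very end of the fingers, on their centre line; the grasp point (between the pads) lies 19 mm behind it (ctrl.hold_point_z is the distance from the TCP to the grasp point, in m); z points along the fingers, y is the line along which they close (so a half turn about z gives the same grasp; the last joint's range is limited). The gripper opens to 88 mm and grips with 3 to 60 N. Pads are 19 mm wide; open, the fingers measure 130 mm over their backs; the gripper's body (78 mm by 193 mm) begins 47 mm behind the grasp point.
Start: joints at [84.517, 20.546, 0.682, 0, -70.136, -16.507], TCP at [0.253, 0.626, 0.227] pointing down, gripper open.
Joint ranges: [-176.03, 176.03], [-82.01, 121.73], [-58.28, 71.71], [-173.87, 95.51], [-174.79, -0.11], [-173.66, 173.66]. Speed limits (degrees/s): [136.94, 136.94, 172.46, 180, 180, 180].

### API

Orientations are given as [roll, pitch, yaw] about the fixed x, y, z axes, in that order (R = Rz(yaw) Ry(pitch) Rx(roll)).
In Python, from plant import sensors, viewer, workorder, ctrl gives the robot as it stands.
- The arm moves only by the shell command python3 -m pendant 'ROWS'. ROWS is JSON, a list of rows, each a list of 3 entries, a list of its own where there are three numbers: the opening, from -1 (shut) to 1 (fully open), so that 0 is half open, then the shift along the tool's x, y, z in m, then the turn, a rotation vector about the tool's x, y, z in degrees. A call has 1 to 10 rows; each row is the pose to reach, as a shift and turn from the pose commanded when the call began, along the tool's axes at that moment; what a row does not reach only later rows make up. A row lasts 1/12 s, in which the tool goes at most 41.7 mm and 7.16 degrees, less where a joint would pass 70% of its speed; a pose out of reach is approached as far as the arm can. A call with a gripper value outside its range is refused whole. The fingers move at their own pace and stop on an object; the grip force is fixed at half the most. Time passes only in rows, so rows that repeat a pose let the fingers close. It gives the time, the measured TCP pose, the force, the opening and the grip force at its end, in the units of the state.
- sensors.get_obs(): the state, without advancing time (a new reading comes with each control period).
- viewer.snapshot(name): name is "scene" or "top" or "wrist"; returns the picture (400x640x3 uint8, red, green, blue); there is no depth.
- viewer.camera_params(name): a dict with "fx", "fy", "cx", "cy" (pixels), "extrinsics" (4x4, takes a point from world to camera coordinates). Camera axes: x right, y up, looking along -z (the intrinsics and any distortion apply to the point x, -y, -z); pixel columns grow to the right and rows downward; lengths in m; the calibration is good to about 2 mm. A picture is of the moment at which its call begins: read the wrist's pose just before it. camera_params takes no time and is no camera call; for the wrist camera it gives the pose at the moment of the call.
- workorder.close_job(): hands the job in; it is judged then, once.
The state is a dict: "clock": time; "joint_pos": joint angles; "qvel": joint speeds; "tau": joint torques, N m; "tool_pos": TCP position; "orientation": TCP orientation; "force": force on the tool from outside, world axes, zero at the start; "moment": the same for the moment, N m; "opening": finger opening in m; "gripper_force": force on a finger pad.
Only numpy, scipy, OpenCV 4.12 (cv2) and the standard library are available. Lean on these libraries where they do the work, as an engineer would, in place of code of your own. Each camera call takes 0.05 s, during which the arm holds its last target. There are 200 camera calls.

## Working session

There is one attempt and no reset: what is moved stays moved. The work goes in short steps, Python scripts to look and compute and a shell command to move; the robot and the scene stay as the last step left them, time stands still between calls to the robot, and variables do not carry over. Pictures are saved under pics/ and viewed, at most 10 in all, crops included, and the job is handed in when it is done.

```bash
mkdir -p pics; ls; python3 - <<'E'
from plant import sensors, viewer, ctrl
import cv2,numpy as np
print(sensors.get_obs(), ctrl.hold_point_z)
for n in("scene","top","wrist"):
    p=viewer.camera_params(n);print(n,p)
    cv2.imwrite(f"pics/{n}0.png",viewer.snapshot(n)[...,::-1])
E
```

```text
pics
{'clock': 0.0, 'joint_pos': array([ 8.45170232e+01,  2.05886506e+01,  6.33673194e-01, -1.67139748e-02,
       -7.01358614e+01, -1.65070964e+01]), 'qvel': array([ 0.00500964,  0.02168822, -0.05644197, -0.00243139, -0.05334745,
       -0.01205988]), 'tau': array([ 2.09843631e-03, -5.82705474e+01,  2.93064952e+01,  6.99726373e+00,
        7.04070000e-03, -1.56944425e-04]), 'tool_pos': array([0.25261175, 0.62542841, 0.22566407]), 'orientation': array([ 1.79908441e+02, -1.07476411e-02, -2.19957563e+01]), 'force': array([-0.26162322,  0.63325106, -0.45809677]), 'moment': array([ 0.04366459,  0.06324162, -0.0134576 ]), 'gripper_force': 0.0, 'opening': 0.08730668104725546} 0.0188
scene {'fx': 464.4279305543004, 'fy': 464.4279305543004, 'cx': 328.7189758261666, 'cy': 197.67023552173828, 'extrinsics': array([[ 0.51287612, -0.85840713, -0.00976086, -0.26909357],
       [ 0.5991723 ,  0.34980112,  0.72016091, -0.34568456],
       [-0.6147769 , -0.37520177,  0.69373842, -0.67584396],
       [ 0.        ,  0.        ,  0.        ,  1.        ]])}
top {'fx': 378.5610176076124, 'fy': 378.5610176076124, 'cx': 326.2305177994501, 'cy': 201.89228254872512, 'extrinsics': array([[-0.03799623, -0.99927388, -0.00282971, -0.01909642],
       [ 0.97604222, -0.03771968,  0.21428676, -0.53116526],
       [-0.2142379 ,  0.00538017,  0.97676669, -0.81102449],
       [ 0.        ,  0.        ,  0.        ,  1.        ]])}
wrist {'fx': 322.82407527174655, 'fy': 322.82407527174655, 'cx': 319.1660023217071, 'cy': 198.73342400328872, 'extrinsics': array([[-0.37455143, -0.92720421,  0.00188998,  0.67573041],
       [ 0.89629894, -0.3625874 , -0.25530096,  0.03205292],
       [ 0.23740141, -0.09392935,  0.96685979, -0.39084927],
       [ 0.        ,  0.        ,  0.        ,  1.        ]])}
```

View pics/scene0.png

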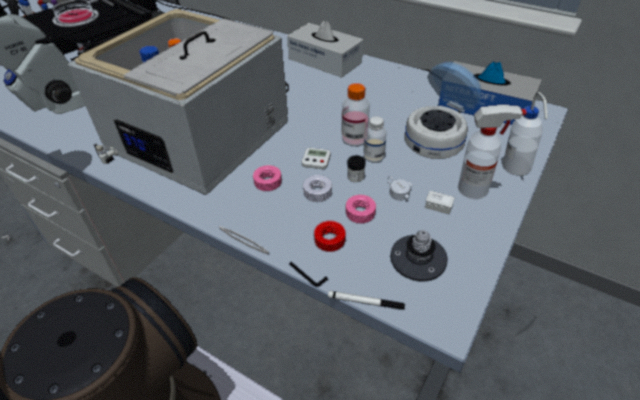

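View pics/top0.png

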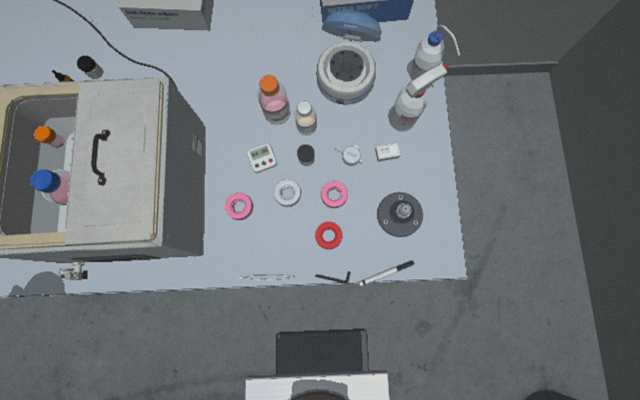

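```bash
cat > h.py <<'E'
import numpy as np
from plant import viewer
def proj(n,P,p=None):
    p=p or viewer.camera_params(n); c=p["extrinsics"]@np.append(P,1)
    return np.array([p["cx"]-p["fx"]*c[0]/c[2], p["cy"]+p["fy"]*c[1]/c[2]])
def back(n,u,v,z,p=None):
    p=p or viewer.camera_params(n); E=p["extrinsics"]; R=E[:3,:3]
    d=R.T@np.array([(u-p["cx"])/p["fx"],-(v-p["cy"])/p["fy"],-1]); o=-R.T@E[:3,3]
    return o+d*(z-o[2])/d[2]
E
python3 - <<'E'
import cv2,numpy as np
from h import *
t=cv2.imread("pics/top0.png");s=cv2.imread("pics/scene0.png")
def c(im,u,v,w=40,h=30): return cv2.resize(im[v-h:v+h,u-w:u+w],(400,300),interpolation=cv2.INTER_CUBIC)
cv2.imwrite("pics/crop.png",np.vstack([np.hstack([c(t,287,193),c(t,404,210)]),np.hstack([c(s,318,188),c(s,420,250)])]))
print(back("top",287,193,.013),back("scene",318,188,.013),back("top",404,210,.077),back("scene",422,235,.077))
E
```

```text
[0.56558371 0.05467391 0.013     ] [0.56652074 0.05267821 0.013     ] [ 0.50058432 -0.21191582  0.077     ] [ 0.49672532 -0.21572497  0.077     ]
```

View pics/crop.png

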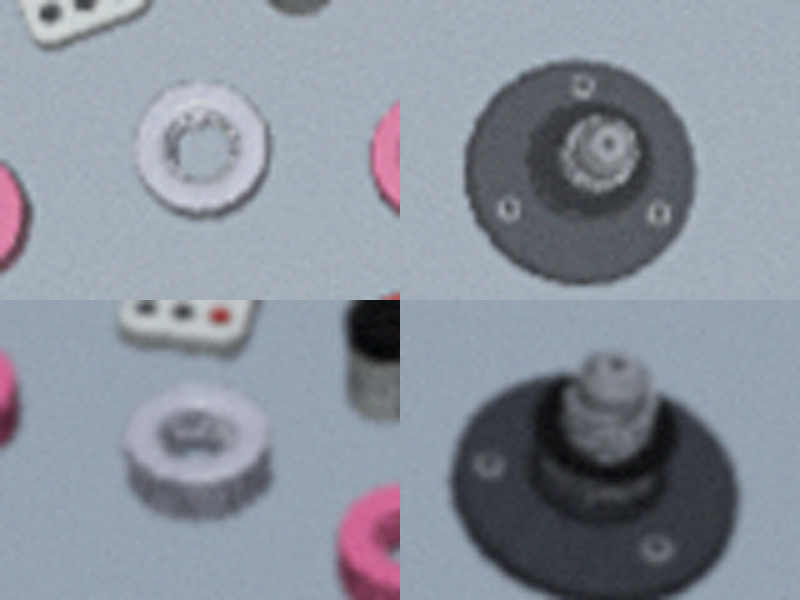

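```bash
python3 - <<'E'
from h import *
print(back("top",287.6,192.4,.026),back("scene",317.6,184.4,.026),back("top",399.9,214.3,.013),back("top",405.6,208.6,.077),back("scene",423.4,232.4,.077))
for u,v in((238,206),(334,194),(305,153),(262,157)):print(back("top",u,v,.02))
print(back("top",205,255,0),back("top",165,240,.29),back("top",110,130,.3))
E
python3 -m pendant '[[1,[0,0,-0.04],[0,0,0]],[1,[0,0,-0.08],[0,0,0]],[1,[0,0,-0.12],[0,0,0]],[1,[0,0,-0.16],[0,0,0]],[1,[0,0,-0.19],[0,0,0]],[1,[0,0,-0.2],[0,0,0]],[1,[0,0,-0.2],[0,0,0]]]'
```

```text
[0.5637798  0.05191308 0.026     ] [0.56422724 0.05189941 0.026     ] [ 0.50258057 -0.21492135  0.013     ] [ 0.50362288 -0.21574288  0.077     ] [ 0.50392524 -0.21547097  0.077     ]
[0.53637854 0.17162942 0.02      ]
[ 0.55699156 -0.05905938  0.02      ]
[0.66366178 0.00799599 0.02      ]
[0.65742081 0.11403539 0.02      ]
[0.4245476  0.25336978 0.        ] [0.42560463 0.227166   0.29      ] [0.61715509 0.32723239 0.3       ]
clock: 0.73
tool_pos: [0.2531, 0.6265, 0.4302]
orientation: [-179.7, 0.1, -22.0]
force: [0.5, -0.4, 0.0]
opening: 0.0875
gripper_force: 0.0
```

```bash
python3 -m pendant '[[1,[0.03,0.025,0],[0,0,0]],[1,[0.061,0.050,0],[0,0,0]],[1,[0.092,0.076,0],[0,0,0]],[1,[0.123,0.101,0],[0,0,0]],[1,[0.154,0.127,0],[0,0,0]],[1,[0.185,0.153,0],[0,0,0]],[1,[0.216,0.178,0],[0,0,0]],[1,[0.247,0.204,0],[0,0,0]],[1,[0.278,0.23,0],[0,0,0]],[1,[0.309,0.255,0],[0,0,0]]]'
python3 -m pendant '[[1,[0.03,0.025,0],[0,0,0]],[1,[0.061,0.050,0],[0,0,0]],[1,[0.092,0.076,0],[0,0,0]],[1,[0.123,0.101,0],[0,0,0]],[1,[0.154,0.127,0],[0,0,0]],[1,[0.185,0.153,0],[0,0,0]],[1,[0.195,0.161,0],[0,0,0]],[1,[0.195,0.161,0],[0,0,0]],[1,[0.195,0.161,0],[0,0,0]]]'
python3 -c "
from plant import sensors;o=sensors.get_obs();print(o['joint_pos'],o['tool_pos'])"
```

```text
clock: 1.57
tool_pos: [0.4437, 0.2715, 0.4252]
orientation: [179.9, 0.1, -22.0]
force: [1.7, 0.8, -0.2]
opening: 0.0872
gripper_force: 0.0
clock: 2.32
tool_pos: [0.5642, 0.0506, 0.4247]
orientation: [179.9, 0.1, -22.1]
force: [-0.9, -0.2, 0.8]
opening: 0.0879
gripper_force: 0.0
[ 2.48916358e+01  6.74120764e+00  7.55927853e+00 -3.48018121e-02
 -9.09790712e+01  4.29904792e+01] [0.56422047 0.05061367 0.42470397]
```

```bash
python3 -m pendant '[[1,[0,0,0.04],[0,0,0]],[1,[0,0,0.08],[0,0,0]],[1,[0,0,0.12],[0,0,0]],[1,[0,0,0.16],[0,0,0]],[1,[0,0,0.2],[0,0,0]],[1,[0,0,0.24],[0,0,0]],[1,[0,0,0.26],[0,0,0]],[1,[0,0,0.28],[0,0,0]],[1,[0,0,0.28],[0,0,0]],[1,[0,0,0.28],[0,0,0]]]'
python3 - <<'E'
from plant import sensors, viewer
from h import *
import cv2,pickle
o=sensors.get_obs();p=viewer.camera_params("wrist");im=viewer.snapshot("wrist")
pickle.dump(p,open("w1.pkl","wb"));print(o['tool_pos'],o['orientation'])
im=np.ascontiguousarray(im[...,::-1])
cv2.imwrite("pics/w1.png",im)
for P in((.564,.052,.026),(.564,.052,.0)):print(proj("wrist",P,p))
E
```

```text
clock: 3.15
tool_pos: [0.5633, 0.0521, 0.1459]
orientation: [179.9, 0.1, -21.9]
force: [-0.1, -0.3, 1.7]
opening: 0.0876
gripper_force: 0.0
[0.5633058  0.05207168 0.14585909] [ 1.79891910e+02  1.01564447e-01 -2.19051490e+01]
[320.4347913  192.55931154]
[320.27180522 186.14365352]
```

View pics/w1.png

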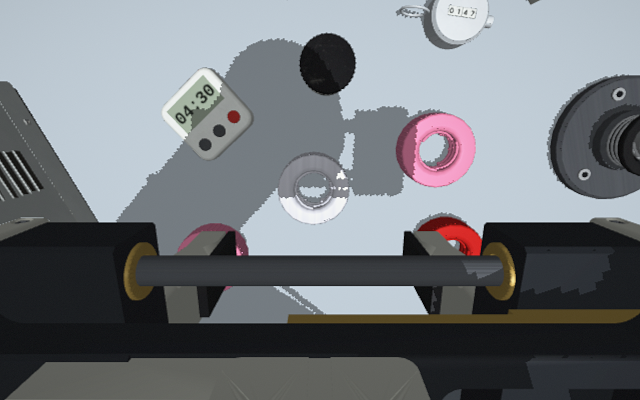

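```bash
python3 - <<'E'
from h import *
import cv2,pickle
p=pickle.load(open("w1.pkl","rb"));im=cv2.imread("pics/w1.png")
for q in((314,187),(314,190),(313,188)):print(back("wrist",*q,.026,p))
E_=p["extrinsics"];print("cam",-E_[:3,:3].T@E_[:3,3])
print([back("wrist",*q,.014,p) for q in((619,94),(585,175))])
def ell(c,r,z):
    return np.array([proj("wrist",(c[0]+r*np.cos(a),c[1]+r*np.sin(a),z),p) for a in np.linspace(0,6.28,60)])
k=8;x0,y0=264,140
cr=cv2.resize(im[y0:y0+75,x0:x0+100],None,fx=k,fy=k,interpolation=cv2.INTER_CUBIC)
c=back("wrist",314,187,.026,p)
for r,z,col in((.032,.026,(0,0,255)),(.032,0,(0,255,0))):
    e=ell(c,r,z);cv2.polylines(cr,[np.int32((e-[x0,y0]+.5)*k)],True,col,1)
cv2.imwrite("pics/w1c.png",cr)
E
```

```text
[0.57083037 0.05539775 0.026     ]
[0.56830341 0.05642608 0.026     ]
[0.57032037 0.05656165 0.026     ]
cam [0.62821011 0.02807384 0.30481941]
[array([ 0.54629849, -0.21757567,  0.014     ]), array([ 0.48605466, -0.1779394 ,  0.014     ])]
```

View pics/w1c.png

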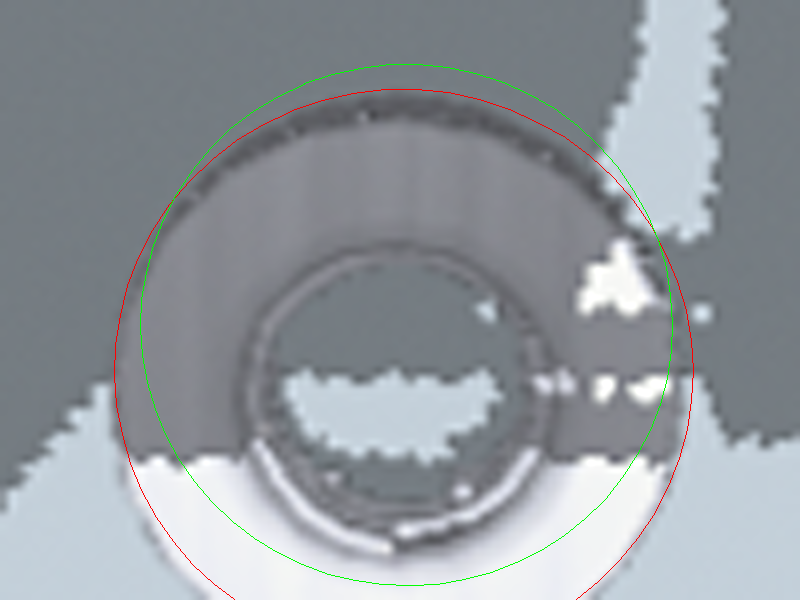

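```bash
python3 -m pendant '[[1,[0,0,0.03],[0,0,0]],[1,[0,0,0.06],[0,0,0]],[1,[0,0,0.09],[0,0,0]],[1,[0,0,0.11],[0,0,0]],[1,[0,0,0.11],[0,0,0]],[1,[0,0,0.11],[0,0,0]]]'
python3 - <<'E'
from plant import viewer
from h import *
import cv2,pickle
p=viewer.camera_params("wrist");w=viewer.snapshot("wrist")[...,::-1]
pickle.dump(p,open("w2.pkl","wb"))
t=viewer.snapshot("top")[...,::-1]; s=viewer.snapshot("scene")[...,::-1]
c=lambda im,u,v:cv2.resize(im[v-50:v+50,u-66:u+67],(400,300),interpolation=cv2.INTER_CUBIC)
cv2.imwrite("pics/d1.png",np.vstack([w[100:400],np.hstack([c(t,287,193),c(s,318,188)])[:,80:720]]))
E
```

```text
clock: 3.7
tool_pos: [0.5649, 0.0518, 0.0375]
orientation: [180.0, -0.0, -21.9]
force: [0.1, 0.7, 0.4]
opening: 0.088
gripper_force: 0.0
```

View pics/d1.png

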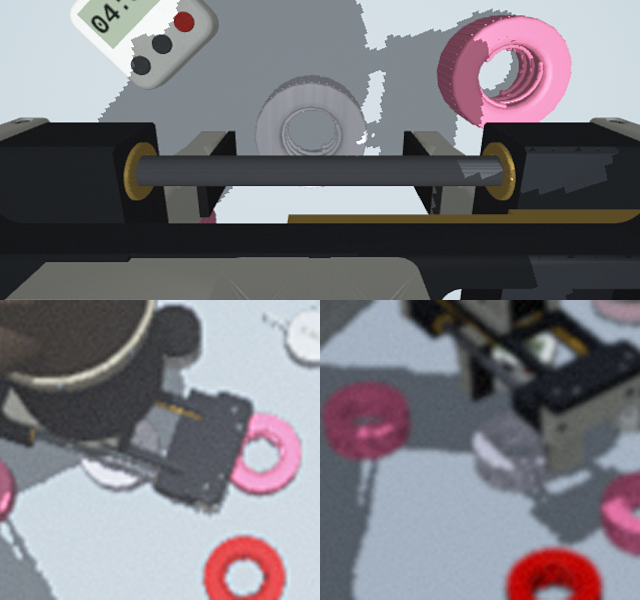

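```bash
python3 - <<'E'
from h import *
import pickle
p=pickle.load(open("w1.pkl","rb"))
print(back("top",400.6,197,.014),back("top",385.6,221.6,.014))
# ring in w2: top-face left/right edges 256,367; top edge of face row ~181
p2=pickle.load(open("w2.pkl","rb"))
e=np.array([proj("wrist",(.569+.032*np.cos(a),.0565+.032*np.sin(a),.026),p2) for a in np.linspace(0,6.28,90)])
print(e.min(0),e.max(0))
E
```

```text
[ 0.54475367 -0.21979579  0.014     ] [ 0.48606745 -0.17926533  0.014     ]
[254.72550191 180.34439575] [368.3481761  286.94754949]
```

```bash
python3 -m pendant '[[1,[0.002,-0.004,0],[0,0,0]],[1,[0.003,-0.005,0.005],[0,0,0]],[1,[0.003,-0.005,0.02],[0,0,0]],[1,[0.003,-0.005,0.033],[0,0,0]],[1,[0.003,-0.005,0.033],[0,0,0]]]'; python3 - <<'E'
from plant import viewer
from h import *
import cv2
w=viewer.snapshot("wrist")[...,::-1]
cv2.imwrite("pics/d2.png",w[150:350])
E
```

```text
clock: 4.27
tool_pos: [0.5679, 0.0546, 0.0017]
orientation: [179.9, 0.1, -22.0]
force: [-0.4, -0.8, 0.2]
opening: 0.0881
gripper_force: 0.0
```

View pics/d2.png

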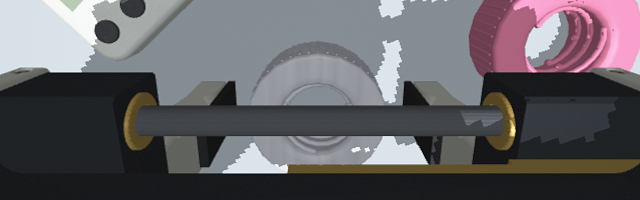

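```bash
python3 -m pendant '[[-1,[0,-0.001,-0.002],[0,0,0]],[-1,[0,-0.001,-0.002],[0,0,0]],[-1,[0,-0.001,-0.002],[0,0,0]],[-1,[0,-0.001,-0.002],[0,0,0]],[-1,[0,-0.001,-0.002],[0,0,0]],[-1,[0,-0.001,-0.002],[0,0,0]],[-1,[0,-0.001,-0.002],[0,0,0]],[-1,[0,-0.001,-0.002],[0,0,0]]]'
```

```text
clock: 4.98
tool_pos: [0.5697, 0.0559, 0.0062]
orientation: [-180.0, -0.0, -22.0]
force: [-1.2, -0.4, 6.0]
opening: 0.0635
gripper_force: 30.0
```

```bash
python3 -m pendant '[[-1,[0,0,-0.01],[0,0,0]],[-1,[0,0,-0.03],[0,0,0]],[-1,[0,0,-0.06],[0,0,0]],[-1,[0,0,-0.09],[0,0,0]],[-1,[0,0,-0.12],[0,0,0]],[-1,[0,0,-0.14],[0,0,0]],[-1,[0,0,-0.14],[0,0,0]]]'
python3 -m pendant '[[-1,[0.001,0.014,0],[0,0,-3]],[-1,[0.003,0.038,0],[0,0,-9]],[-1,[0.006,0.064,0],[0,0,-15]],[-1,[0.009,0.090,0],[0,0,-21]],[-1,[0.012,0.117,0],[0,0,-27]],[-1,[0.014,0.144,0],[0,0,-33]],[-1,[0.016,0.170,0],[0,0,-39]],[-1,[0.018,0.192,0],[0,0,-43]],[-1,[0.018,0.197,0],[0,0,-44]],[-1,[0.018,0.197,0],[0,0,-44]]]'
python3 -c "
from plant import sensors;o=sensors.get_obs();print(o['joint_pos'],o['tool_pos'])"
```

```text
clock: 5.57
tool_pos: [0.5718, 0.0565, 0.1511]
orientation: [-179.7, -0.4, -21.9]
force: [0.9, 0.1, -0.6]
opening: 0.064
gripper_force: 30.0
clock: 6.4
tool_pos: [0.511, -0.1349, 0.1453]
orientation: [-180.0, 0.1, 21.9]
force: [-0.5, 0.4, -2.0]
opening: 0.0638
gripper_force: 30.0
[ 6.47910468e+00  1.08684496e+01 -2.41817911e+01 -2.32467103e-02
 -5.50108470e+01  1.05455144e+02] [ 0.51099539 -0.1348746   0.14526151]
```

```bash
python3 -m pendant '[[-1,[-0.01,0.012,0],[0,0,-4]],[-1,[-0.028,0.035,0],[0,0,-10]],[-1,[-0.046,0.058,0],[0,0,-16]],[-1,[-0.064,0.081,0],[0,0,-22]],[-1,[-0.08,0.104,0],[0,0,-28]],[-1,[-0.098,0.125,0],[0,0,-34]],[-1,[-0.11,0.14,0],[0,0,-40]],[-1,[-0.115,0.146,0],[0,0,-43]],[-1,[-0.115,0.146,0],[0,0,-43]],[-1,[-0.115,0.146,0],[0,0,-43]]]'
python3 -m pendant '[[-1,[0,0,0.02],[0,0,0]],[-1,[0,0,0.05],[0,0,0]],[-1,[0,0,0.08],[0,0,0]],[-1,[0,0,0.09],[0,0,0]],[-1,[0,0,0.09],[0,0,0]],[-1,[0,0,0.09],[0,0,0]]]'
python3 - <<'E'
from plant import sensors,viewer
from h import *
import cv2,pickle
o=sensors.get_obs();p=viewer.camera_params("wrist");w=viewer.snapshot("wrist")[...,::-1]
pickle.dump((o,p),open("w3.pkl","wb"));cv2.imwrite("pics/e1.png",w)
print(o['joint_pos'],o['tool_pos'],o['orientation'])
E
```

```text
clock: 7.23
tool_pos: [0.4603, -0.3117, 0.1452]
orientation: [-180.0, -0.0, 64.8]
force: [-0.2, -0.4, -2.7]
opening: 0.0634
gripper_force: 30.0
clock: 7.73
tool_pos: [0.4609, -0.3116, 0.056]
orientation: [-180.0, 0.0, 65.0]
force: [-1.0, 0.5, -0.5]
opening: 0.0633
gripper_force: 30.0
[-1.38783257e+01  1.93504178e+01 -2.64715351e+01  3.25989140e-02
 -4.42205036e+01  1.68889272e+02] [ 0.46092744 -0.311605    0.05596708] [-1.79962713e+02  3.04745692e-02  6.50343273e+01]
```

View pics/e1.png

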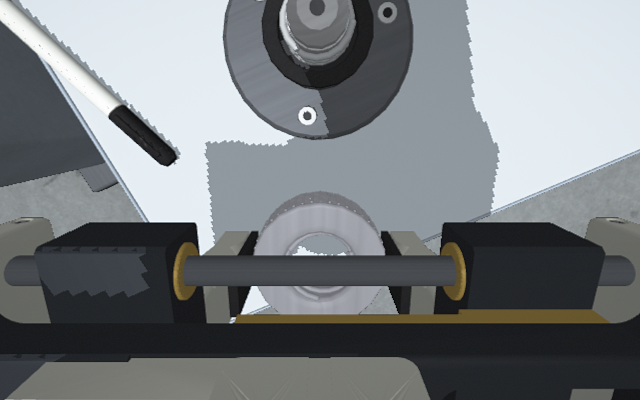

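```bash
cat > est.py <<'E'
from h import *
from scipy.optimize import least_squares
def ring(p,o,L,R,T,h=None,dz=.021):
    # ring top-face extents in image: left col, right col, top row -> centre (world), z given
    z=(h if h else o['tool_pos'][2]+dz); a=np.linspace(0,2*np.pi,181)
    def f(c):
        e=np.array([proj("wrist",(c[0]+.032*np.cos(t),c[1]+.032*np.sin(t),c[2]),p) for t in a])
        return [e[:,0].min()-L,e[:,0].max()-R,e[:,1].min()-T]
    return least_squares(f,[*o['tool_pos'][:2],z]).x
def intool(o,d):
    y=np.radians(o['orientation'][2]); return np.array([d[0]*np.cos(y)+d[1]*np.sin(y), d[0]*np.sin(y)-d[1]*np.cos(y)])
E
python3 - <<'E'
from est import *
import pickle
o,p=pickle.load(open("w3.pkl","rb"))
c=ring(p,o,254,384,206);s=back("wrist",317,7,.077,p);t=o['tool_pos']
print("ring",c,"in tool",intool(o,c[:2]-t[:2]),"spindle",s,"rel",intool(o,s[:2]-c[:2]))
print(intool(o,s[:2]-t[:2]), intool(o,np.array([.5035,-.2155])-t[:2]))
E
```

```text
ring [ 0.45955148 -0.31506951  0.06996216] in tool [-0.00372155  0.00021489] spindle [ 0.50664914 -0.21216915  0.077     ] rel [ 0.11316419 -0.0007348 ]
[ 0.10944264 -0.00051991] [ 0.10509385 -0.00196892]
```

```bash
python3 -m pendant '[[-1,[0.01,-0.001,0],[0,0,0]],[-1,[0.03,-0.001,0],[0,0,0]],[-1,[0.044,-0.001,0],[0,0,0]],[-1,[0.048,-0.001,0],[0,0,0]],[-1,[0.048,-0.001,0],[0,0,0]],[-1,[0.048,-0.001,0],[0,0,0]]]'
python3 - <<'E'
from plant import sensors,viewer
from h import *
import cv2,pickle
o=sensors.get_obs();p=viewer.camera_params("wrist");w=viewer.snapshot("wrist")[...,::-1]
pickle.dump((o,p),open("w4.pkl","wb"));cv2.imwrite("pics/e2.png",w)
print(o['joint_pos'],o['tool_pos'],o['orientation'])
cv2.imwrite("pics/e2c.png",cv2.resize(w[105:255,225:415],None,fx=4,fy=4,interpolation=cv2.INTER_CUBIC))
E
```

```text
clock: 8.28
tool_pos: [0.4804, -0.2679, 0.0566]
orientation: [179.9, -0.0, 65.1]
force: [-0.1, -1.1, -1.9]
opening: 0.0637
gripper_force: 30.0
[-8.74012909e+00  1.87381393e+01 -2.73336069e+01  7.53458632e-03
 -4.38299512e+01  1.63790600e+02] [ 0.48041601 -0.26794661  0.05660131] [ 1.79904146e+02 -2.24215904e-02  6.50559206e+01]
```

View pics/e2c.png

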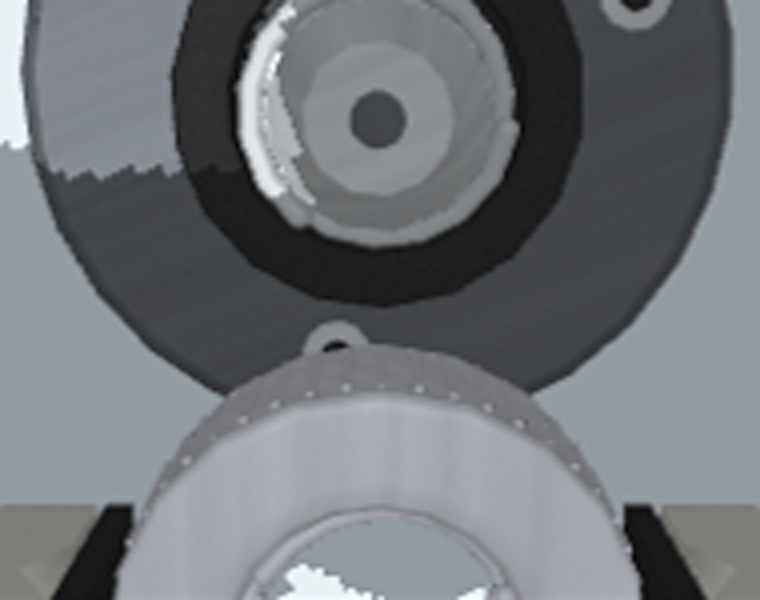

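```bash
python3 - <<'E'
from est import *
import pickle
o,p=pickle.load(open("w3.pkl","rb"));o2,p2=pickle.load(open("w4.pkl","rb"))
s1=back("wrist",317,7,.077,p);s2=back("wrist",319.1,134.4,.077,p2)
print(s1,s2,"move",intool(o,o2['tool_pos']-o['tool_pos']), "cam move dot", intool(o2,back("wrist",319.1,134.4,.077,p)-s1))
for z in(.070,.0735,.077,.080):
    e=back("wrist",319.6,203.4,z,p2); print(z,"rel",intool(o2,s2-e)+[.032,0],"edge-tcp",intool(o2,e-o2['tool_pos']), "width px", proj("wrist",e+0,p2))
for P in((255.,384.,203.4),):print(ring(p2,o2,*P))
# fixed z ring width prediction
for z in(.07,.077):
    e=back("wrist",319.6,203.4,z,p2);y=np.radians(65);c=e-.032*np.array([np.cos(y),np.sin(y),0])
    q=np.array([proj("wrist",c+.032*np.array([np.cos(t),np.sin(t),0]),p2) for t in np.linspace(0,6.28,181)]);print(z,q.min(0),q.max(0))
E
```

```text
[ 0.50664914 -0.21216915  0.077     ] [ 0.50657707 -0.2122287   0.077     ] move [ 0.04780463 -0.00075955] cam move dot [-0.04783304  0.00078161]
0.07 rel [ 0.06419915 -0.00024226] edge-tcp [0.02935438 0.0004649 ] width px [319.6 203.4]
0.0735 rel [ 0.06322064 -0.00023214] edge-tcp [0.03033289 0.00045478] width px [319.6 203.4]
0.077 rel [ 0.06224214 -0.00022203] edge-tcp [0.03131139 0.00044466] width px [319.6 203.4]
0.08 rel [ 0.06140342 -0.00021335] edge-tcp [0.03215011 0.00043599] width px [319.6 203.4]
[ 0.47959367 -0.27075345  0.06910302]
0.07 [254.61850511 203.40871715] [384.37249235 322.12232363]
0.077 [251.50490139 203.4091571 ] [387.4731448  327.50361494]
```

```bash
python3 - <<'E'
from est import *
import pickle
o2,p2=pickle.load(open("w4.pkl","rb"));s2=np.array([.5066,-.2122,.077])
for z in(.068,.071,.074,.077,.08):
    e=back("wrist",319.6,203.4,z,p2);b=back("wrist",319,190.9,z-.026,p2)
    y=np.radians(65);c=e-.0314*np.array([np.cos(y),np.sin(y),0])
    q=np.array([proj("wrist",c+.0314*np.array([np.cos(t),np.sin(t),0]),p2) for t in np.linspace(0,6.28,721)])
    m=abs(q[:,1]-254)<.6
    print(z,"rel top",intool(o2,s2-e)[0]+.0314,"rel bot",intool(o2,s2-b)[0]+.032,"cols@254",q[m,0].min(),q[m,0].max())
E
```

```text
0.068 rel top 0.06419398388563671 rel bot 0.06488653624375304 cols@254 257.0482509754602 382.0008057418337
0.071 rel top 0.063355265170134 rel bot 0.06417176327189662 cols@254 255.94904445606812 383.1038644377389
0.074 rel top 0.06251654645463134 rel bot 0.06345699030004012 cols@254 254.82319917374394 384.2336997946387
0.077 rel top 0.06167782773912868 rel bot 0.06274221732818366 cols@254 253.6689446658185 385.3920882769557
0.08 rel top 0.060839109023626 rel bot 0.06202744435632721 cols@254 252.48434934816447 386.5809679143718
```

```bash
python3 -m pendant '[[-1,[0,0,-0.03],[0,0,0]],[-1,[0,0,-0.045],[0,0,0]],[-1,[0.02,0,-0.045],[0,0,0]],[-1,[0.045,0,-0.045],[0,0,0]],[-1,[0.058,0,-0.045],[0,0,0]],[-1,[0.0622,0,-0.045],[0,0,0]],[-1,[0.0622,0,-0.045],[0,0,0]],[-1,[0.0622,0,-0.045],[0,0,0]],[-1,[0.0622,0,-0.045],[0,0,0]]]'
python3 -m pendant '[[-1,[0,0,0.004],[0,0,0]],[-1,[0,0,0.010],[0,0,0]],[-1,[0,0,0.016],[0,0,0]],[-1,[0,0,0.020],[0,0,0]],[-1,[0,0,0.022],[0,0,0]],[-1,[0,0,0.022],[0,0,0]]]'
python3 - <<'E'
from plant import sensors,viewer
import cv2,numpy as np
o=sensors.get_obs()
for k in('joint_pos','tool_pos','orientation','force','moment'):print(k,np.round(o[k],4))
E
```

```text
clock: 9.08
tool_pos: [0.5055, -0.2123, 0.1003]
orientation: [-180.0, 0.0, 65.0]
force: [-0.3, -0.2, -1.4]
opening: 0.0636
gripper_force: 30.0
clock: 9.58
tool_pos: [0.5055, -0.2117, 0.0777]
orientation: [-179.9, 0.0, 65.0]
force: [0.5, 0.6, -1.1]
opening: 0.0636
gripper_force: 30.0
joint_pos [-2.243400e+00  1.708630e+01 -2.624390e+01 -5.600000e-03 -4.675880e+01
  1.572508e+02]
tool_pos [ 0.5055 -0.2117  0.0777]
orientation [-1.799164e+02  3.070000e-02  6.500360e+01]
force [ 0.4709  0.5893 -1.0842]
moment [-0.1206 -0.0562  0.0305]
```

```bash
python3 -m pendant '[[-1,[0,0,0.001],[0,0,0]],[-1,[0,0,0.002],[0,0,0]],[-1,[0,0,0.003],[0,0,0]],[-1,[0,0,0.004],[0,0,0]],[-1,[0,0,0.005],[0,0,0]],[-1,[0,0,0.005],[0,0,0]]]'; python3 -m pendant '[[-1,[0,0,0.001],[0,0,0]],[-1,[0,0,0.002],[0,0,0]],[-1,[0,0,0.003],[0,0,0]],[-1,[0,0,0.004],[0,0,0]],[-1,[0,0,0.004],[0,0,0]]]'
```

```text
clock: 10.08
tool_pos: [0.5059, -0.2117, 0.0734]
orientation: [-180.0, 0.0, 65.0]
force: [0.7, -0.3, -2.9]
opening: 0.0636
gripper_force: 30.0
clock: 10.5
tool_pos: [0.5059, -0.2117, 0.0693]
orientation: [-180.0, 0.0, 65.0]
force: [-0.7, -0.1, -2.0]
opening: 0.0635
gripper_force: 30.0
```

```bash
python3 -m pendant '[[-1,[0,0,0.0007],[0,0,0]],[-1,[0,0,0.0014],[0,0,0]],[-1,[0,0,0.002],[0,0,0]],[-1,[0,0,0.002],[0,0,0]]]';  python3 -m pendant '[[-1,[0,0,0.0005],[0,0,0]],[-1,[0,0,0.001],[0,0,0]],[-1,[0,0,0.001],[0,0,0]]]'
```

```text
clock: 10.83
tool_pos: [0.5059, -0.2117, 0.0674]
orientation: [-180.0, 0.0, 65.0]
force: [0.0, -0.0, -1.7]
opening: 0.0632
gripper_force: 30.0
clock: 11.08
tool_pos: [0.506, -0.2117, 0.0665]
orientation: [-180.0, 0.0, 65.0]
force: [-0.5, 0.3, -2.3]
opening: 0.0637
gripper_force: 30.0
```

```bash
python3 -m pendant '[[-1,[0,0,0.0005],[0,0,0]],[-1,[0,0,0.001],[0,0,0]],[-1,[0,0,0.001],[0,0,0]]]' | grep -E "tool|force";  python3 -m pendant '[[-1,[0,0,0.0005],[0,0,0]],[-1,[0,0,0.001],[0,0,0]],[-1,[0,0,0.001],[0,0,0]]]'| grep -E "tool|force"
```

```text
tool_pos: [0.506, -0.2117, 0.0655]
force: [0.6, 0.7, -2.1]
gripper_force: 30.0
tool_pos: [0.506, -0.2117, 0.0645]
force: [0.1, -0.4, -2.0]
gripper_force: 30.0
```

```bash
python3 -m pendant '[[-1,[0,0,0.0005],[0,0,0]],[-1,[0,0,0.001],[0,0,0]],[-1,[0,0,0.001],[0,0,0]]]'| grep -E "tool|force"
```

```text
tool_pos: [0.5062, -0.2118, 0.0638]
force: [-0.5, 0.4, 0.9]
gripper_force: 30.0
```

```bash
python3 -m pendant '[[-1,[0,0,0.0002],[0,0,3]],[-1,[0,0,0.0005],[0,0,8]],[-1,[0,0,0.0008],[0,0,13]],[-1,[0,0,0.0011],[0,0,18]],[-1,[0,0,0.0014],[0,0,23]],[-1,[0,0,0.0017],[0,0,28]],[-1,[0,0,0.00175],[0,0,30]],[-1,[0,0,0.00175],[0,0,30]]]'; python3 -c "
from plant import sensors;o=sensors.get_obs();print(o['joint_pos'][5],o['moment'])"
```

```text
clock: 12.5
tool_pos: [0.5069, -0.2118, 0.0623]
orientation: [179.9, -0.1, 34.9]
force: [1.2, -0.6, 2.5]
opening: 0.0637
gripper_force: 30.0
127.1520471550053 [-0.29033008 -0.40183298 -0.0358157 ]
```

```bash
python3 -m pendant '[[-1,[0,0,0.0002],[0,0,4]],[-1,[0,0,0.0005],[0,0,10]],[-1,[0,0,0.0009],[0,0,16]],[-1,[0,0,0.0012],[0,0,22]],[-1,[0,0,0.0016],[0,0,28]],[-1,[0,0,0.0019],[0,0,34]],[-1,[0,0,0.0022],[0,0,39]],[-1,[0,0,0.0023],[0,0,40]],[-1,[0,0,0.0023],[0,0,40]]]'; python3 -c "
from plant import sensors;o=sensors.get_obs();print(o['joint_pos'][5],o['moment'])"
```

```text
clock: 13.25
tool_pos: [0.5075, -0.2128, 0.0602]
orientation: [179.9, -0.2, -4.9]
force: [2.2, -5.8, -0.4]
opening: 0.0639
gripper_force: 30.0
87.26085437205668 [-2.54516933 -0.95210395  0.03534729]
```

```bash
python3 -m pendant '[[-1,[0.0005,0.0006,0],[0,0,0]],[-1,[0.001,0.0012,0],[0,0,0]],[-1,[0.001,0.0012,0],[0,0,0]],[-1,[0.001,0.0012,0],[0,0,0]]]'; python3 -c "
from plant import sensors;o=sensors.get_obs();print(o['joint_pos'][5],o['moment'])"
```

```text
clock: 13.58
tool_pos: [0.5074, -0.2131, 0.0599]
orientation: [180.0, -0.1, -4.9]
force: [0.5, -0.6, 3.2]
opening: 0.0636
gripper_force: 30.0
87.41760135361307 [-0.45163018 -0.43223348  0.00857083]
```

```bash
python3 -m pendant '[[-1,[0,0.0001,0.0002],[0,0,4]],[-1,[0,0.0003,0.0005],[0,0,10]],[-1,[-0.0001,0.0005,0.0009],[0,0,16]],[-1,[-0.0001,0.0007,0.0012],[0,0,22]],[-1,[-0.0002,0.0008,0.0016],[0,0,28]],[-1,[-0.0003,0.001,0.0019],[0,0,34]],[-1,[-0.0004,0.0011,0.0022],[0,0,39]],[-1,[-0.0004,0.0012,0.0023],[0,0,40]],[-1,[-0.0004,0.0012,0.0023],[0,0,40]]]'; python3 -c "
from plant import sensors;o=sensors.get_obs();print(o['joint_pos'][5],o['moment'])"
```

```text
clock: 14.33
tool_pos: [0.5069, -0.2143, 0.0575]
orientation: [-180.0, -0.1, -44.9]
force: [2.6, -2.8, 3.7]
opening: 0.0637
gripper_force: 30.0
47.59964306977243 [-0.79448023 -0.68163864 -0.04265057]
```

```bash
python3 -m pendant '[[-1,[0.0003,0.0001,0.0002],[0,0,4]],[-1,[0.0004,0.0003,0.0005],[0,0,10]],[-1,[0.0004,0.0005,0.0009],[0,0,16]],[-1,[0.0004,0.0007,0.0012],[0,0,22]],[-1,[0.0002,0.0009,0.0016],[0,0,28]],[-1,[0.0001,0.0011,0.0019],[0,0,34]],[-1,[0,0.0013,0.0022],[0,0,39]],[-1,[0,0.0013,0.0022],[0,0,40]],[-1,[0,0.0013,0.0022],[0,0,40]]]'; python3 -c "
from plant import sensors;o=sensors.get_obs();print(o['joint_pos'][5],o['moment'])"
```

```text
clock: 15.08
tool_pos: [0.5057, -0.215, 0.0552]
orientation: [-180.0, -0.0, -84.8]
force: [1.0, -0.6, 3.8]
opening: 0.0634
gripper_force: 30.0
7.8039965223790295 [-0.28736727 -0.52713531 -0.06975846]
```

```bash
cat > m.py <<'E'
from plant import sensors
import numpy as np
o=sensors.get_obs();print("j6 %.1f z %.4f yaw %.1f"%(o['joint_pos'][5],o['tool_pos'][2],o['orientation'][2]),np.round(o['force'],1),np.round(o['moment'],3),round(o['clock'],2))
E
python3 -m pendant '[[-1,[0,0.0002,0.0002],[0,0,5]],[-1,[-0.0001,0.0003,0.0005],[0,0,10]],[-1,[-0.0001,0.0005,0.0008],[0,0,15]],[-1,[-0.0001,0.0007,0.0011],[0,0,20]]]' >/dev/null; python3 m.py; python3 -m pendant '[[-1,[-0.0001,0.0002,0.0002],[0,0,5]]]' >/dev/null; python3 m.py
```

```text
j6 -12.4 z 0.0540 yaw -105.0 [1.4 0.4 4.4] [ 0.062 -0.779  0.053] 15.42
j6 -17.4 z 0.0538 yaw -110.0 [ 2.2 -1.   2.6] [-0.266 -0.846  0.014] 15.5
```

```bash
python3 -m pendant '[[-1,[0,0.0002,0.0003],[0,0,5]],[-1,[-0.0001,0.0003,0.0006],[0,0,10]]]' >/dev/null; python3 m.py; python3 -m pendant '[[-1,[0,0.0002,0.0003],[0,0,5]],[-1,[-0.0001,0.0003,0.0006],[0,0,10]]]' >/dev/null; python3 m.py
```

```text
j6 -27.4 z 0.0532 yaw -120.0 [ 1.3 -1.   4.5] [-0.291 -0.819  0.033] 15.67
j6 -37.4 z 0.0526 yaw -130.0 [ 1.5 -0.3  3. ] [-0.353 -0.781  0.096] 15.83
```

```bash
python3 -m pendant '[[-1,[0,0.0002,0.0003],[0,0,5]],[-1,[-0.0001,0.0003,0.0006],[0,0,10]]]' >/dev/null; python3 m.py; python3 -m pendant '[[-1,[0,0.0002,0.0003],[0,0,5]],[-1,[-0.0001,0.0003,0.0006],[0,0,10]]]' >/dev/null; python3 m.py
```

```text
j6 -47.4 z 0.0521 yaw -140.0 [ 1.1 -0.9  4.4] [-0.323 -0.553  0.032] 16.0
j6 -57.5 z 0.0517 yaw -149.9 [-0.  -0.8  7.7] [-0.163 -0.236  0.129] 16.17
```

```bash
python3 -m pendant '[[-1,[0,0.0002,0.0003],[0,0,5]]]' >/dev/null; python3 m.py; python3 -m pendant '[[-1,[0,0.0002,0.0003],[0,0,5]]]' >/dev/null; python3 m.py
```

```text
j6 -62.5 z 0.0515 yaw -154.9 [-0.8 -0.3  9.2] [-0.117 -0.156  0.211] 16.25
j6 -67.5 z 0.0514 yaw -159.9 [ 0.2 -0.3 10.7] [-0.092 -0.11   0.278] 16.33
```

```bash
python3 -m pendant '[[-1,[0,0,-0.0003],[0,0,0]],[-1,[0,0,-0.0003],[0,0,0]]]' >/dev/null; python3 m.py; python3 -m pendant '[[-1,[0,0,-0.0003],[0,0,0]],[-1,[0,0,-0.0003],[0,0,0]]]' >/dev/null; python3 m.py
```

```text
j6 -67.3 z 0.0516 yaw -159.7 [ 1.  -1.3  8.4] [-0.356 -0.304 -0.263] 16.5
j6 -67.3 z 0.0518 yaw -159.7 [ 0.8 -0.4  6.2] [-0.448 -0.545 -0.177] 16.67
```

```bash
python3 -m pendant '[[-1,[0,0,-0.0003],[0,0,0]],[-1,[0,0,-0.0003],[0,0,0]]]' >/dev/null; python3 m.py; python3 -m pendant '[[-1,[0,0,-0.0003],[0,0,0]],[-1,[0,0,-0.0003],[0,0,0]]]' >/dev/null; python3 m.py;python3 -m pendant '[[-1,[0,0,-0.0003],[0,0,0]],[-1,[0,0,-0.0003],[0,0,0]]]' >/dev/null; python3 m.py
```

```text
j6 -67.3 z 0.0519 yaw -159.8 [ 1.5 -2.7  5.3] [-0.648 -0.713 -0.089] 16.83
j6 -67.5 z 0.0520 yaw -159.9 [ 2.5 -2.   3.1] [-0.919 -1.079 -0.   ] 17.0
j6 -67.5 z 0.0520 yaw -159.9 [ 3.5 -3.7  0.1] [-1.283 -1.44   0.021] 17.17
```

```bash
python3 -m pendant '[[-1,[-0.0001,-0.0002,0.0003],[0,0,5]]]' >/dev/null; python3 m.py; python3 -m pendant '[[-1,[-0.0001,0,0.0003],[0,0,5]]]' >/dev/null; python3 m.py
```

```text
j6 -72.4 z 0.0517 yaw -164.9 [ 1.1 -1.3  5.7] [-0.013 -0.514  0.234] 17.25
j6 -77.7 z 0.0515 yaw -170.1 [-0.4  0.1  6.6] [-0.031 -0.353  0.229] 17.33
```

```bash
python3 -m pendant '[[-1,[0,0.0001,0.0001],[0,0,3]]]' >/dev/null; python3 m.py;python3 -m pendant '[[-1,[0,0.0001,0.0001],[0,0,3]]]' >/dev/null; python3 m.py; python3 -m pendant '[[-1,[0,0,0],[0,0,0]],[-1,[0,0,0],[0,0,0]],[-1,[0,0,0],[0,0,0]]]' >/dev/null; python3 m.py
```

```text
j6 -80.8 z 0.0515 yaw -173.2 [ 0.3 -0.1  5.3] [-0.331 -0.497  0.308] 17.42
j6 -83.6 z 0.0514 yaw -176.1 [ 1.1 -0.9  3.9] [-0.372 -0.594  0.312] 17.5
j6 -83.4 z 0.0513 yaw -175.9 [ 0.4 -0.6  4.1] [-0.144 -0.289 -0.057] 17.75
```

```bash
python3 -m pendant '[[-1,[0,0,-0.0004],[0,0,0]],[-1,[0,0,-0.0006],[0,0,0]],[-1,[0,0,-0.0006],[0,0,0]]]' >/dev/null; python3 m.py; python3 -m pendant '[[-0.3,[0,0,0],[0,0,0]],[0.5,[0,0,0],[0,0,0]],[1,[0,0,0],[0,0,0]],[1,[0,0,0],[0,0,0]],[1,[0,0,0],[0,0,0]],[1,[0,0,0],[0,0,0]],[1,[0,0,0],[0,0,0]]]'; python3 m.py
```

```text
j6 -83.5 z 0.0515 yaw -176.0 [ 1.7 -0.9 -2.8] [-0.365 -0.843 -0.025] 18.0
clock: 18.58
tool_pos: [0.5039, -0.2134, 0.0521]
orientation: [180.0, -0.0, -176.0]
force: [0.7, 0.0, 0.1]
opening: 0.087
gripper_force: 0.0
j6 -83.5 z 0.0521 yaw -176.0 [0.7 0.  0.1] [ 0.072 -0.2   -0.032] 18.58
```

```bash
python3 -m pendant '[[-1,[0,0,0],[0,0,0]],[-1,[0,0,0],[0,0,0]],[-1,[0,0,0],[0,0,0]],[-1,[0,0,0],[0,0,0]],[-1,[0,0,0],[0,0,0]],[-1,[0,0,0],[0,0,0]]]'; python3 m.py; python3 -m pendant '[[-1,[0,0,0.0001],[0,0,1]]]'>/dev/null; python3 m.py;python3 -m pendant '[[-1,[0,0,0.0001],[0,0,1]]]'>/dev/null; python3 m.py;python3 -m pendant '[[-1,[0,0,0],[0,0,1]]]'>/dev/null; python3 m.py
```

```text
clock: 19.08
tool_pos: [0.5039, -0.2134, 0.052]
orientation: [180.0, -0.0, -176.0]
force: [-0.5, 1.8, 0.2]
opening: 0.0634
gripper_force: 30.0
j6 -83.5 z 0.0520 yaw -176.0 [-0.5  1.8  0.2] [ 0.54  -0.115 -0.016] 19.08
j6 -84.5 z 0.0520 yaw -177.0 [0.  2.1 0.7] [0.565 0.046 0.361] 19.17
j6 -85.6 z 0.0519 yaw -178.0 [-0.7  1.5  2.1] [0.595 0.124 0.434] 19.25
j6 -86.6 z 0.0519 yaw -179.1 [-0.6  0.   1. ] [ 0.395 -0.076  0.454] 19.33
```

```bash
python3 -m pendant '[[-1,[0,0,0],[0,0,0]],[-1,[0,0,0],[0,0,0]],[0,[0,0,0],[0,0,0]],[1,[0,0,0],[0,0,0]],[1,[0,0,0],[0,0,0]],[1,[0,0,0],[0,0,0]],[1,[0,0,0],[0,0,0]],[1,[0,0,0],[0,0,0]]]'; python3 m.py; python3 -m pendant '[[1,[0,0,-0.01],[0,0,0]],[1,[0,0,-0.03],[0,0,0]],[1,[0,0,-0.06],[0,0,0]],[1,[0,0,-0.09],[0,0,0]],[1,[0,0,-0.12],[0,0,0]],[1,[0,0,-0.14],[0,0,0]],[1,[-0.03,0,-0.14],[0,0,0]],[1,[-0.05,0,-0.14],[0,0,0]],[1,[-0.05,0,-0.14],[0,0,0]],[1,[-0.05,0,-0.14],[0,0,0]]]'
python3 - <<'E'
from plant import viewer
import cv2,numpy as np
w=viewer.snapshot("wrist")[...,::-1];s=viewer.snapshot("scene")[...,::-1]
cv2.imwrite("pics/f.png",np.vstack([w[:250],cv2.resize(s[190:302,280:500],(640,326))]))
E
```

```text
clock: 20.0
tool_pos: [0.5039, -0.2135, 0.0518]
orientation: [-180.0, -0.0, -179.0]
force: [-0.3, 0.6, 1.2]
opening: 0.0867
gripper_force: 0.0
j6 -86.6 z 0.0518 yaw -179.0 [-0.3  0.6  1.2] [-0.015 -0.143  0.036] 20.0
clock: 20.83
tool_pos: [0.5542, -0.2125, 0.192]
orientation: [180.0, -0.0, -179.0]
force: [-1.7, 0.6, -0.1]
opening: 0.0876
gripper_force: 0.0
```

View pics/f.png

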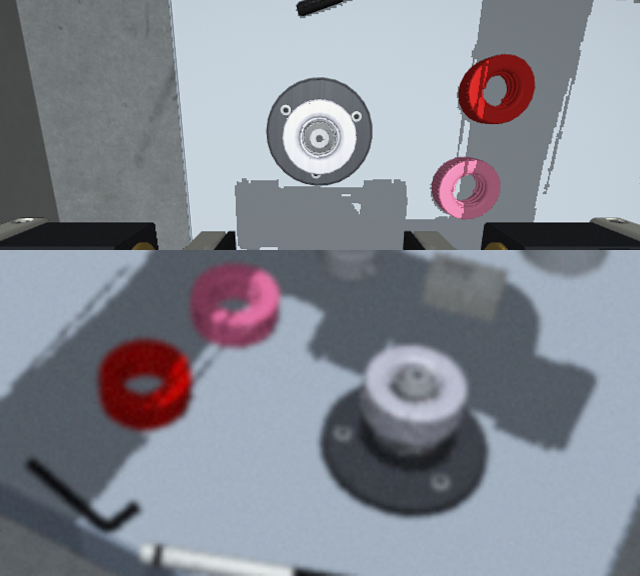

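The gauge sits level and centred on the spindle: in the wrist view the ring and the pilot are both at about (319,137). The gripper is clear and the bystanders are where they were.

```bash
python3 -c "
from plant import workorder;print(workorder.close_job())"
```

```text
the job is handed in; nothing more can be done
None
```

The ring gauge is screwed on about 0.68 of a turn clockwise, sits level and centred, and presses the sprung washer with an estimated 15 N (inferred from turning resistance, not measured directly); it has been released and the job handed in, with no verdict returned.

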